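Tighten the small cheese press with its turning bar

TASK

Take the steel turning bar from its wooden block and use it to tighten the little cheese press: stand it fully down in a hole of the toothed collar, swing the collar counter-clockwise (seen from above), then move the bar to another hole and go on, until the press pad has come down on the wooden lid and bears on it with about 26 N, which is felt as the turning getting steadily heavier. Do not overload the mould, leave the jars and the bottle alone, and finish with the bar left standing fully down in a collar hole.

Things in the scene. Friction and masses are not known exactly. Their poses are not given: they have to be found in the camera images.
- bar_grip (a point): Steel turning bar, 0.2 to 0.33 kg, upright (z up) in its block. Point: middle of its round handle (20 mm thick, 90 mm long). Below it a tapered pin, 12 mm thick, 44 mm long. The handle's lower edge is a shoulder that rests on block or collar when the bar is fully down; this point is then 45 mm above that surface.
- bar_tip (a point): Lower end of the bar's pin, on its axis, 89 mm below the middle of the handle; 44 mm below the collar's top face when the bar is fully down in the collar.
- block: Fixed wooden block 60 x 60 x 50 mm with the upright hole (15 mm wide, 47 mm deep) in which the bar stands at the start. Origin: centre of its underside. It is left or right of the press.
- press: Small fixed screw press. Origin: centre of the underside of its base plate (150 x 190 x 15 mm), on the table; z up along the collar's axis, y along the cross beam, -x towards the robot. Nothing but the screw (20 mm thick, up to 50 mm) stands above the collar.
- beam_mid (a point): Middle of the top of the cross beam, 140 mm above the table. The beam runs along y (24 mm wide, 170 mm long) under the collar. A bar fully down sticks out below the collar, so it goes in and swings only where it clears the beam, on the robot's side or the far side: more than 21 degrees off the beam's line. One insertion thus swings at most 138 degrees.
- collar_axis (a point): Point on the collar's axis at its top face, 165 mm above the table; turns with the collar. The steel collar is 22 mm thick, underside 143 mm above the table, with 8 lugs, each with an upright through hole 15 mm wide, 52 mm from the axis, every 45 degrees; hole 0 lies along this point's x.
- hole0 (a point): Mouth of hole 0 of the collar, on the top face, 52 mm from the axis; the other seven follow every 45 degrees.
- collar (a joint): Angle of the collar, rad, growing counter-clockwise seen from above (tightening); it is the direction of hole 0 from the press's x. Starts at 0.4 to 1.0. Each rad lowers the screw by 8 mm. Free turning takes about 0.35 N m of friction (5 to 7 N at the bar). The collar stays where it is left, up to the loads wanted here.
- mould_rim (a point): Centre of the rim of the white mould (86 mm wide), 60 mm above the table. The wooden lid in it stands 2 to 13 mm proud, unmeasured. The pad, sprung on the screw (4 N per mm), touches it at 2.6 to 3.9 rad of the collar; past touch the load grows 32 N and the push at the bar 4.9 N per rad, so 26 N is 0.8 rad past touch, 4 N above free turning. Over 45 N overloads it.
- jar_a: Closed glass sample jar, 48 mm wide, 75 mm high, on the other side of the press from the block; origin: centre of its underside. Leave alone.
- jar_b: Closed glass sample jar, 48 mm wide, 75 mm high, beside the press; origin: centre of its underside. Leave alone.
- dropper: White plastic bottle, 44 mm wide, 120 mm high, beside the press; origin: centre of its underside. Leave alone.
Things that resemble listed ones, but are neither listed nor needed, are in the scene too. Of the things shaped like the part that bears bar_grip, the bare steel one is meant.

How it is judged:
By the outcome, as a careful person would: the job done as asked, in the order asked, and still so for the second after the job is handed in, with the robot touching nothing.
It also fails if it takes over 72 s, if anything falls off the work surface, if the arm or the gripper's body presses on something with over 40 N, if the wrist force passes 120 N, or if a joint passes its speed limit or range.

ROBOT

A 6-joint arm with a two-finger parallel gripper is mounted at the origin on the work surface. World frame = base frame: x ahead of the robot, y to its left, z up, the work surface at z = 0. Lengths are in m, angles in rad, forces in N, time in s.
With the tool pointing down it reaches from about 0.35 to 0.8 m from the base axis. Payload 7.3 kg.
Tool frame: the origin (TCP) lies on the front face of the gripper's body, between the roots of the fingers; the fingertips stand 73 mm ahead of it and the grasp point (between the pads) lies 54 mm ahead of it; z points along the fingers, y is the line along which they close (so a half turn about z gives the same grasp; the last joint's range is limited). The gripper opens to 85 mm and grips with 20 to 120 N. Pads are 22 mm wide; open, the fingers measure 114 mm over their backs; the gripper's body (76 mm by 85 mm) begins 54 mm behind the grasp point. The pads swing forward as they close: fully open they stand 13 mm farther back than shut.
Start: joints at [-1.35, 0.342, 1.524, -0, 1.275, -0.146], TCP at [0.188, -0.49, 0.304] pointing down, gripper open.
Joint ranges: [-2.53, 2.53], [-0.77, 2.02], [0.04, 2.7], [-1, 4.14], [0.28, 2.66], [-3.11, 3.11]. Speed limits (rad/s): [2.57, 2.57, 3.14, 3.14, 3.14, 3.14].

INTERFACE

Orientations are given as a unit quaternion [x, y, z, w].
In Python, from rig import manip gives the robot as it stands. The module is installed in compiled form; this text tells all that it offers.
- The arm moves only by the tool move_arm, never from a script. Its argument "motion" is a list of rows, each an object of numbers: "tx", "ty", "tz": the shift along the world's x, y, z each as a share of 250 mm, from -1 to 1; "spin": the turn about the world's z as a share of 0.5 rad, from -1 to 1; "claw": the gripper's target within -1 to 1 (fully open at 1, half-way at 0, shut at -1). In form: [{"tx": .., "ty": .., "tz": .., "spin": .., "claw": ..}, ...]. A call has 1 to 12 rows; each row is the pose to reach, as a shift and turn from the pose commanded when the call began; what a row does not reach only later rows make up. A row lasts 1/8 s, in which the tool goes at most 62.5 mm and 10.7 degrees, less where a joint would pass 70% of its speed; a pose out of reach is approached as far as the arm can. A call with a number of a shift or a turn outside -1 to 1 is refused whole. A call with a gripper value outside its range is refused whole. The fingers move at their own pace and stop on an object; "grip_force" is the grip in N (left out, the last holds). Time passes only in rows, so rows that repeat a pose let the fingers close. It gives the time, the measured TCP pose, the force, the opening and the grip force at its end, in the units of the state.
- manip.state(): the state, without advancing time (a new reading comes with each control period).
- manip.read_camera(name): name is "scene" or "top"; returns (picture, depth): 480x640x3 uint8, red, green, blue; 480x640 float32, m along the optical axis (not along the pixel's ray), 0 where there is no reading.
- manip.get_calibration(name): a dict with "intrinsics" (3x3 intrinsics, pixels), "R" (3x3) and "t" (3): a world point X has camera coordinates R X + t. Camera axes: x right, y down, z forward; pixel columns grow to the right and rows downward; lengths in m; the calibration is good to about 2 mm. A picture is of the moment at which its call begins. get_calibration takes no time and is no camera call.
- manip.sign_off(): hands the job in; it is judged then, once.
The state is a dict: "clock": time; "joint_pos": joint angles; "joint_velocities": joint speeds; "joint_efforts": joint torques, N m; "tcp_pos": TCP position; "ee_rot": TCP orientation; "wrist_force": force on the tool from outside, world axes, zero at the start; "ft_torque": the same for the moment, N m; "grip_width": opening from 0.0 (shut) to 1.0 (fully open); "grasp_force": force on a finger pad.
Only numpy, scipy, OpenCV 4.12 (cv2) and the standard library are available. Lean on these libraries where they do the work, as an engineer would, in place of code of your own. Each camera call takes 0.05 s, during which the arm holds its last target. There are 200 camera calls.

## Working session

There is one attempt and no reset: what is moved stays moved. The work goes in short steps, Python scripts to look and compute and a tool call to move; the robot and the scene stay as the last step left them, time stands still between calls to the robot, and variables do not carry over. Pictures are saved under pics/ and viewed, at most 10 in all, crops included, and the job is handed in when it is done.

Besides the shell and the picture viewer there is one more tool, called after "Request:" by a JSON object that holds its "op" and its "data", one argument or row to a line. move_arm: Moves the arm, as the interface text tells. Shift numbers are shares of 250 mm and turn numbers shares of 0.5 rad, none past 1 either way. Its arguments: {"type":"object","properties":{"motion":{"type":"array","items":{"type":"object","properties":{"tx":{"type":"number"},"ty":{"type":"number"},"tz":{"type":"number"},"spin":{"type":"number"},"claw":{"type":"number"}}}},"grip_force":{"type":"number"}},"required":["motion"]}

```bash
mkdir -p pics; cat > h.py <<'E'
import numpy as np, cv2
from rig import manip
def cap(n):
    p,d=manip.read_camera(n); c=manip.get_calibration(n); np.savez('/tmp/%s.npz'%n,p=p,d=d,K=c['intrinsics'],R=c['R'],t=c['t']); return p,d
def world(n):
    z=np.load('/tmp/%s.npz'%n); d=z['d']; v,u=np.mgrid[:480,:640]
    P=np.stack([u*d,v*d,d],-1)@np.linalg.inv(z['K']).T
    return (P-z['t'])@z['R'], d>0, z['p']
def proj(n,X):
    z=np.load('/tmp/%s.npz'%n); q=(np.asarray(X)@z['R'].T+z['t'])@z['K'].T; return q[...,:2]/q[...,2:]
E
python3 - <<'E'
from h import *
for n in('scene','top'):
    p,d=cap(n); cv2.imwrite('pics/%s0.png'%n,p[...,::-1]); c=manip.get_calibration(n); print(n,-np.array(c['R']).T@c['t'],np.array(c['intrinsics'])[0,0])
s=manip.state(); print(s)
E
```

```text
scene [ 1.17965329 -0.10718056  0.93457989] 608.3652370654848
top [ 0.3370652  -0.00752     1.20260479] 520.847835018096
{'clock': 0.1, 'joint_pos': array([-1.35001210e+00,  3.42639122e-01,  1.52490422e+00,  1.06971616e-05,
        1.27538715e+00, -1.45979817e-01]), 'joint_velocities': array([-7.53938187e-05, -1.45010278e-03, -2.86985700e-03, -1.25710933e-03,
        4.09602835e-04, -1.16757956e-03]), 'joint_efforts': array([ 1.72036467e-03, -4.34447443e+01, -2.46491718e+01, -1.52658918e-04,
        4.66600643e-03, -3.51293330e-06]), 'tcp_pos': array([ 0.18824111, -0.48982554,  0.30330864]), 'ee_rot': array([ 9.83232650e-01,  1.82354347e-01, -1.99010600e-05, -6.68645803e-04]), 'wrist_force': array([-0.03562317, -0.11567969, -0.17346697]), 'ft_torque': array([ 0.01338264, -0.00998856, -0.00263219]), 'grasp_force': 0.0, 'grip_width': 1.0039216294897926}
```

View pics/scene0.png

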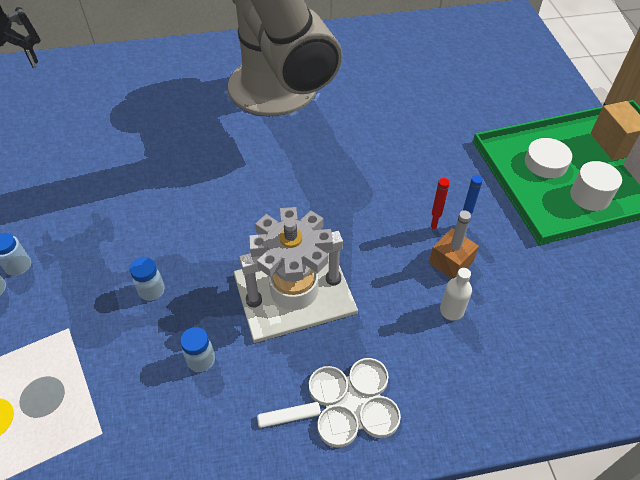

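View pics/top0.png

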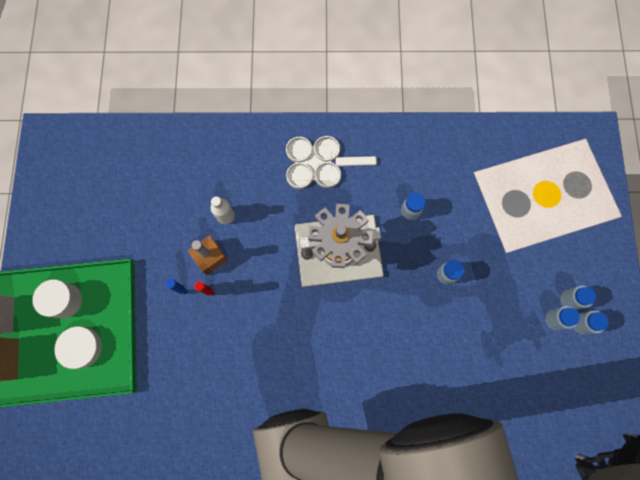

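Three bar-like things appear in the scene view: red (440,203), blue (472,195) and bare grey steel (461,230), the last standing in the wooden block (455,255). The grey one fits. In the top view the press is at (340,240), the block at (207,255), the jars at (413,206) and (451,271), and the bottle at (222,210). Next I'll measure these and check a crop.

```bash
cat > meas.py <<'E'
from h import *
from scipy.optimize import minimize
def collar(verbose=True):
    out={}
    W,ok,p=world('top')
    W2,ok2,p2=world('scene')
    res=[]
    for W_,ok_ in((W,ok),(W2,ok2)):
        m=ok_&(abs(W_[...,2]-.165)<.006)&(np.hypot(W_[...,0]-.49,W_[...,1]+.01)<.13)
        res.append(W_[m])
    return res
E
python3 - <<'E'
from h import *
from meas import collar
for n in('top','scene'):
    W,ok,p=world(n)
    for name,z0,z1,box in(('bar top',.125,.16,(.40,.60,.2,.36)),('blocktop',.045,.055,(.4,.6,.2,.36)),('collar',.159,.171,(.35,.65,-.12,.12)),('screw',.18,.24,(.35,.65,-.12,.12)),('bottle',.10,.13,(.5,.7,.15,.32)),('jar',.068,.082,(.35,.7,-.35,-.12)),('base',.010,.02,(.35,.65,-.15,.15))):
        m=ok&(W[...,2]>z0)&(W[...,2]<z1)&(W[...,0]>box[0])&(W[...,0]<box[1])&(W[...,1]>box[2])&(W[...,1]<box[3])
        Q=W[m]
        if len(Q): print(n,name,len(Q),'med',np.median(Q,0).round(4),'mid',((Q.min(0)+Q.max(0))/2).round(4),'ext',np.ptp(Q,axis=0).round(3), 'rect',[np.round(a,4) for a in cv2.minAreaRect(Q[:,:2].astype(np.float32))])
W,ok,p=world('scene')
a=cv2.resize(p[165:300,400:500],None,fx=4,fy=4,interpolation=cv2.INTER_CUBIC)
b=cv2.resize(p[195:305,230:350],None,fx=3.3,fy=3.3,interpolation=cv2.INTER_CUBIC)
h=max(a.shape[0],b.shape[0]); c=np.zeros((h,a.shape[1]+b.shape[1],3),np.uint8); c[:a.shape[0],:a.shape[1]]=a; c[:b.shape[0],a.shape[1]:]=b
cv2.imwrite('pics/crop1.png',c[...,::-1]); print(c.shape)
E
```

```text
top bar top 250 med [0.4969 0.2578 0.1336] mid [0.5331 0.2791 0.1348] ext [0.106 0.08  0.018] rect [array([0.5209, 0.261 ]), array([0.0728, 0.1135]), np.float64(57.6055)]
top blocktop 495 med [0.567  0.2539 0.0491] mid [0.5411 0.2629 0.0499] ext [0.117 0.091 0.01 ] rect [array([0.5412, 0.2615]), array([0.0825, 0.1198]), np.float64(84.4475)]
top collar 2051 med [ 0.5874 -0.0422  0.1641] mid [ 0.587  -0.0426  0.165 ] ext [0.125 0.132 0.012] rect [array([ 0.5879, -0.0422]), array([0.1305, 0.1257]), np.float64(83.1819)]
top screw 100 med [ 0.5878 -0.0431  0.2037] mid [ 0.5902 -0.0428  0.1947] ext [0.019 0.019 0.028] rect [array([ 0.5895, -0.0422]), array([0.0187, 0.0189]), np.float64(42.9597)]
top bottle 139 med [0.671  0.2298 0.118 ] mid [0.5933 0.2612 0.1149] ext [0.186 0.091 0.03 ] rect [array([0.5911, 0.2564]), array([0.0294, 0.2027]), np.float64(68.2273)]
top jar 520 med [ 0.5472 -0.2811  0.0742] mid [ 0.6067 -0.2182  0.074 ] ext [0.187 0.195 0.012] rect [array([ 0.6149, -0.2434]), array([0.2025, 0.145 ]), np.float64(64.7406)]
top base 2050 med [ 0.5471 -0.0282  0.014 ] mid [ 0.5777
[... 667 characters left out ...]
 [ 0.5957 -0.0439  0.2002] mid [ 0.5911 -0.0435  0.1948] ext [0.02  0.02  0.029] rect [array([ 0.5918, -0.0433]), array([0.019 , 0.0197]), np.float64(40.8079)]
scene bottle 401 med [0.585  0.2485 0.1182] mid [0.5947 0.2664 0.115 ] ext [0.189 0.103 0.03 ] rect [array([0.5825, 0.2434]), array([0.0671, 0.2116]), np.float64(65.4727)]
scene jar 874 med [ 0.554  -0.2769  0.0751] mid [ 0.6054 -0.2179  0.0746] ext [0.189 0.196 0.013] rect [array([ 0.6162, -0.2446]), array([0.211 , 0.1392]), np.float64(61.4091)]
scene base 3067 med [ 0.6197 -0.0516  0.0153] mid [ 0.586  -0.0435  0.0151] ext [0.128 0.206 0.01 ] rect [array([ 0.5879, -0.0436]), array([0.1283, 0.203 ]), np.float64(1.4003)]
(540, 796, 3)
```

View pics/crop1.png

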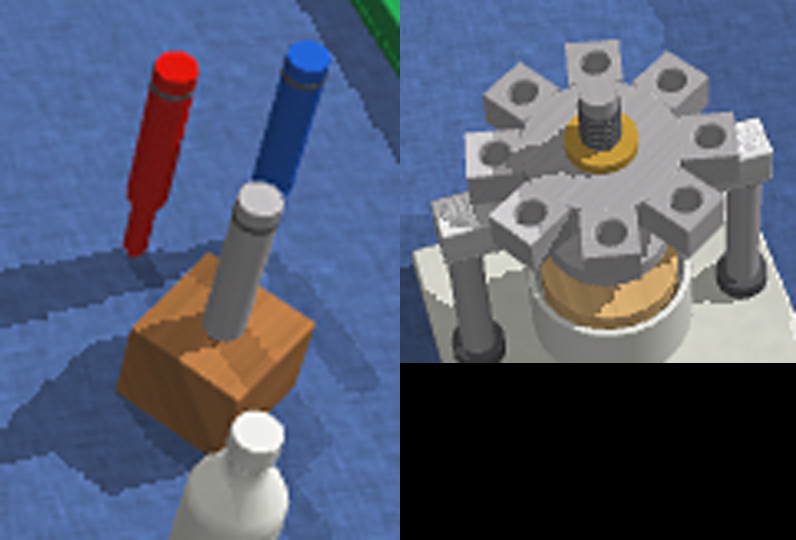

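The crop confirms it: the bare grey bar stands in the wooden block, and the red and blue ones are decoys. Now the fine measurements.

```bash
cat > meas.py <<'E'
from h import *
from scipy.optimize import least_squares
def circ(Q,r):
    f=lambda c:np.hypot(Q[:,0]-c[0],Q[:,1]-c[1])-r
    s=least_squares(f,Q[:,:2].mean(0),loss='soft_l1',f_scale=.001); return s.x,np.abs(s.fun).mean()
def hole_angle(n,c):
    W,ok,p=world(n); g=p.astype(float).mean(2)
    a=np.radians(np.arange(0,360,1)); v=0
    for r in(.049,.052,.055):
        X=np.c_[c[0]+r*np.cos(a),c[1]+r*np.sin(a),0*a+.165]
        q=proj(n,X).astype(np.float32); v=v+cv2.remap(g.astype(np.float32),q[:,0],q[:,1],1).ravel()
    W_=W; m=ok&(abs(W[...,2]-.165)<.004); Q=W[m]; r=np.hypot(Q[:,0]-c[0],Q[:,1]-c[1]); th=np.arctan2(Q[:,1]-c[1],Q[:,0]-c[0])
    k=(r>.055)&(r<.064); e=np.exp(8j*th[k]).mean()
    return np.degrees(np.angle(e))/8%45, abs(e)
E
python3 - <<'E'
from meas import *
for n in('top','scene'):
    W,ok,p=world(n); X=W[ok]; C=p[ok].astype(int); x,y,z=X.T
    k=(z>.07)&(z<.133)&(np.hypot(x-.497,y-.257)<.025); print(n,'bar',circ(X[k],.01),k.sum())
    k=(z>.136)&(z<.15)&(np.hypot(x-.497,y-.257)<.025); print('top face',X[k].mean(0) if k.any() else 0,X[(np.hypot(x-.497,y-.257)<.012)][:,2].max())
    for nm,kk in(('red',(C[:,0]>120)&(C[:,1]<40)&(C[:,2]<60)),('blue',(C[:,2]>100)&(C[:,0]<50)&(z>.07)&(y>.2)),('bottle',(z>.02)&(x>.54)&(x<.68)&(y>.17)&(y<.3)&(C.min(1)>80)),('block',(z>.02)&(z<.052)&(C[:,0]>C[:,2]+40)&(np.hypot(x-.497,y-.257)<.06))):
        k=kk&(z>.005)&(z<.25)&(x<.7)&(y>.15)&(x>.3)&(y<.4); Q=X[k]
        if len(Q): print(nm,len(Q),np.median(Q,0).round(3),Q.min(0).round(3),Q.max(0).round(3))
    c=np.array([.5875,-.043]); print('hole',hole_angle(n,c))
    k=(abs(z-.140)<.004)&(np.hypot(x-c[0],y-c[1])<.1)&(np.hypot(x-c[0],y-c[1])>.068); Q=X[k]; print('beam ends',len(Q),[Q[s*(Q[:,1]-c[1])>0].mean(0).round(4) for s in(1,-1)])
    k=(z>.05)&(z<.12)&(np.hypot(x-c[0],y-c[1])<.05)&(C[:,0]>C[:,2]+30); Q=X[k]; print('lid z hist',np.histogram(Q[:,2],bins=np.arange(.05,.1,.002)))
    k=(z>.05)&(z<.12)&(np.hypot(x-c[0],y-c[1])<.045)&(C.max(1)-C.min(1)<15); Q=X[k]; print('grey z hist',np.histogram(Q[:,2],bins=np.arange(.05,.12,.002))[0])
E
```

```text
top bar (array([0.49082564, 0.24987942]), np.float64(0.0014049053311178169)) 108
top face [0.49015165 0.25225619 0.13703063] 0.1382329330895261
red 60 [0.489 0.248 0.133] [0.48  0.24  0.126] [0.498 0.257 0.138]
blue 78 [0.495 0.309 0.133] [0.485 0.3   0.074] [0.504 0.318 0.137]
bottle 463 [0.663 0.226 0.082] [0.544 0.204 0.02 ] [0.68  0.299 0.144]
block 127 [0.548 0.256 0.047] [0.483 0.238 0.021] [0.556 0.276 0.052]
hole (np.float64(40.00049667681595), np.float64(0.4140603433927957))
beam ends 164 [array([0.5809, 0.0326, 0.1392]), array([ 0.6   , -0.1183,  0.1393])]
lid z hist (array([ 1,  0,  2,  4,  3,  7,  7, 17,  9,  4,  1,  0,  0,  0,  0,  0,  0,
        0,  0,  0,  0,  0,  0,  0]), array([0.05 , 0.052, 0.054, 0.056, 0.058, 0.06 , 0.062, 0.064, 0.066,
       0.068, 0.07 , 0.072, 0.074, 0.076, 0.078, 0.08 , 0.082, 0.084,
       0.086, 0.088, 0.09 , 0.092, 0.094, 0.096, 0.098]))
grey z hist [ 2  3  3  8 10 13  3  0  0  0  0  0  0  0  0  0  0  0  0  0  0  0  0  0
  0  0  0  0  0  0  0  0  0  0]
scene bar (array([0.48978032, 0.24888452]), np.float64(0.0011309386241221747)) 273
top f
[... 250 characters left out ...]
  0.299 0.146]
block 126 [0.501 0.249 0.049] [0.491 0.239 0.021] [0.556 0.267 0.052]
hole (np.float64(40.05477007683435), np.float64(0.3538848804486132))
beam ends 265 [array([0.583 , 0.0332, 0.1403]), array([ 0.6016, -0.1183,  0.1398])]
lid z hist (array([  5,  10,  16,  21,  29,  30,  57, 153, 181,  58,   3,   0,   0,
         0,   0,   0,   0,   0,   0,   1,   1,   0,   0,   0]), array([0.05 , 0.052, 0.054, 0.056, 0.058, 0.06 , 0.062, 0.064, 0.066,
       0.068, 0.07 , 0.072, 0.074, 0.076, 0.078, 0.08 , 0.082, 0.084,
       0.086, 0.088, 0.09 , 0.092, 0.094, 0.096, 0.098]))
grey z hist [16 17 28 26 61 53 13  0  0  0  0  0  0  0  0  0  0  0  1  4 10 12 17 13
 30 65 20  0  0  0  0  0  0  0]
```

The fit landed on the red decoy: red stands at (0.49, 0.25). I'll refit on the steel bar in the block.

```bash
python3 - <<'E'
from meas import *
for n,(u0,u1,v0,v1) in(('top',(185,228,232,275)),('scene',(430,480,205,282))):
    W,ok,p=world(n); s=np.zeros_like(ok); s[v0:v1,u0:u1]=1; k0=ok&s; X=W[k0]; C=p[k0].astype(int); x,y,z=X.T
    wood=(C[:,0]>C[:,2]+40); grey=(C.max(1)-C.min(1)<25)
    k=grey&(z>.142-.0); 
    k=grey&(z>.06)&(z<.16)&(abs(x-.563)<.04)&(abs(y-.252)<.04); Q=X[k]
    print(n,k.sum(),np.median(Q,0).round(4),Q.min(0).round(4),Q.max(0).round(4))
    t=Q[Q[:,2]>.1375]; print('topface',len(t),t.mean(0).round(4)); b=Q[Q[:,2]<.134]; print('side',len(b), circ(b,.01))
    w=X[wood&(abs(z-.05)<.004)]; print('block',len(w),[np.round(a,4) for a in cv2.minAreaRect(w[:,:2].astype(np.float32))])
W,ok,p=world('scene'); q=proj('scene',np.array([[.563,.252,.14],[.5876,-.043,.068]])); print(q)
# lid column
for u in (278,285,292,300,308):
    print(u,[(v,round(float(W[v,u,2]),4),round(float(np.hypot(W[v,u,0]-.5876,W[v,u,1]+.043)),3),tuple(p[v,u])) for v in range(262,296,2)])
E
```

```text
top 150 [0.5721 0.2539 0.1317] [0.5657 0.2484 0.0619] [0.5861 0.2672 0.144 ]
topface 50 [0.5758 0.2577 0.1397]
side 79 (array([0.57620772, 0.25875242]), np.float64(0.0003927873143297438))
block 488 [array([0.5759, 0.258 ]), array([0.0608, 0.0595]), np.float64(36.4954)]
scene 404 [0.5818 0.2539 0.1114] [0.5666 0.2466 0.0605] [0.5881 0.268  0.1457]
topface 83 [0.5765 0.2572 0.1404]
side 300 (array([0.57489818, 0.25822321]), np.float64(0.0007768518354827818))
block 736 [array([0.5529, 0.2461]), array([0.1188, 0.0704]), np.float64(27.7648)]
[[459.05774416 209.48250108]
 [292.74091866 271.52388526]]
278 [(262, 0.1629, 0.05, (np.uint8(124), np.uint8(122), np.uint8(125))), (264, 0.157, 0.05, (np.uint8(127), np.uint8(125), np.uint8(126))), (266, 0.1553, 0.053, (np.uint8(85), np.uint8(84), np.uint8(85))), (268, 0.1481, 0.052, (np.uint8(87), np.uint8(86), np.uint8(86))), (270, 0.1019, 0.03, (np.uint8(109), np.uint8(107), np.uint8(109))), (272, 0.1017, 0.033, (np.uint8(106), np.uint8(105), np.uint8(107))), (274, 0.0954, 0.033, (np.uint8(87), np.uint8(87), np.uint8(89))), (276, 0.0686, 0.027, (n
[... 4581 characters left out ...]
np.uint8(86))), (276, 0.0656, 0.027, (np.uint8(205), np.uint8(165), np.uint8(105))), (278, 0.0625, 0.028, (np.uint8(206), np.uint8(167), np.uint8(110))), (280, 0.0697, 0.032, (np.uint8(208), np.uint8(167), np.uint8(110))), (282, 0.0657, 0.033, (np.uint8(212), np.uint8(170), np.uint8(112))), (284, 0.0681, 0.037, (np.uint8(214), np.uint8(173), np.uint8(114))), (286, 0.0642, 0.038, (np.uint8(147), np.uint8(120), np.uint8(80))), (288, 0.058, 0.038, (np.uint8(142), np.uint8(113), np.uint8(73))), (290, 0.057, 0.041, (np.uint8(225), np.uint8(226), np.uint8(220))), (292, 0.059, 0.045, (np.uint8(149), np.uint8(150), np.uint8(145))), (294, 0.0518, 0.044, (np.uint8(146), np.uint8(148), np.uint8(141)))]
```

Bare steel bar axis is at (0.576, 0.258), hole angles are 40° + 45k (world), press yaw is 7.1° and the collar is at about 0.57 rad. I'll move over now.

Request:
{"op": "move_arm", "data": {
  "motion": [
    {"tx": 0.5,"ty": 1,"tz": 0,"spin": -1,"claw": 1},
    {"tx": 0.5,"ty": 1,"tz": 0,"spin": -1,"claw": 1},
    {"tx": 0.5,"ty": 1,"tz": 0,"spin": -1,"claw": 1},
    {"tx": 0.5,"ty": 1,"tz": 0,"spin": -1,"claw": 1},
    {"tx": 0.5,"ty": 1,"tz": 0,"spin": -1,"claw": 1},
    {"tx": 0.5,"ty": 1,"tz": 0,"spin": -1,"claw": 1}
  ]
}}

```text
clock: 0.85
tcp_pos: [0.3138, -0.2383, 0.3039]
ee_rot: [0.998, -0.065, -0.0, -0.0]
wrist_force: [-0.1, -0.6, -0.1]
grip_width: 1.001
grasp_force: 0.0
```

Request:
{"op": "move_arm", "data": {
  "motion": [
    {"tx": 0.5,"ty": 1,"tz": 0,"spin": -0.5,"claw": 1},
    {"tx": 0.5,"ty": 1,"tz": 0,"spin": -0.5,"claw": 1},
    {"tx": 0.5,"ty": 1,"tz": 0,"spin": -0.5,"claw": 1},
    {"tx": 0.5,"ty": 1,"tz": 0,"spin": -0.5,"claw": 1},
    {"tx": 0.5,"ty": 1,"tz": 0,"spin": -0.5,"claw": 1},
    {"tx": 0.5,"ty": 1,"tz": 0,"spin": -0.5,"claw": 1}
  ]
}}

```text
clock: 1.6
tcp_pos: [0.4393, 0.0111, 0.3035]
ee_rot: [0.982, -0.189, -0.0, 0.0]
wrist_force: [-0.5, -0.2, 0.2]
grip_width: 0.999
grasp_force: 0.0
```

Request:
{"op": "move_arm", "data": {
  "motion": [
    {"tx": 0.55,"ty": 0.99,"tz": 0,"spin": 0,"claw": 0.3},
    {"tx": 0.55,"ty": 0.99,"tz": 0,"spin": 0,"claw": 0.3},
    {"tx": 0.55,"ty": 0.99,"tz": 0,"spin": 0,"claw": 0.3},
    {"tx": 0.55,"ty": 0.99,"tz": 0,"spin": 0,"claw": 0.3},
    {"tx": 0.55,"ty": 0.99,"tz": 0,"spin": 0,"claw": 0.3},
    {"tx": 0.55,"ty": 0.99,"tz": 0,"spin": 0,"claw": 0.3}
  ]
}}

```text
clock: 2.35
tcp_pos: [0.5769, 0.2572, 0.3025]
ee_rot: [0.982, -0.19, -0.001, 0.001]
wrist_force: [1.0, -0.1, -0.1]
grip_width: 0.653
grasp_force: 0.0
```

Request:
{"op": "move_arm", "data": {
  "motion": [
    {"tz": -0.25,"claw": 0.3},
    {"tz": -0.45,"claw": 0.3},
    {"tz": -0.55,"claw": 0.3},
    {"tz": -0.61,"claw": 0.3},
    {"tz": -0.61,"claw": 0.3},
    {"tz": -0.61,"claw": -1},
    {"tz": -0.61,"claw": -1},
    {"tz": -0.61,"claw": -1},
    {"tz": -0.61,"claw": -1},
    {"tz": -0.61,"claw": -1}
  ],
  "grip_force": 80
}}

```text
invalid input
```

Request:
{"op": "move_arm", "data": {
  "motion": [
    {"tx": 0,"ty": 0,"spin": 0,"tz": -0.25,"claw": 0.3},
    {"tx": 0,"ty": 0,"spin": 0,"tz": -0.45,"claw": 0.3},
    {"tx": 0,"ty": 0,"spin": 0,"tz": -0.55,"claw": 0.3},
    {"tx": 0,"ty": 0,"spin": 0,"tz": -0.61,"claw": 0.3},
    {"tx": 0,"ty": 0,"spin": 0,"tz": -0.61,"claw": 0.3},
    {"tx": 0,"ty": 0,"spin": 0,"tz": -0.61,"claw": -1},
    {"tx": 0,"ty": 0,"spin": 0,"tz": -0.61,"claw": -1},
    {"tx": 0,"ty": 0,"spin": 0,"tz": -0.61,"claw": -1},
    {"tx": 0,"ty": 0,"spin": 0,"tz": -0.61,"claw": -1},
    {"tx": 0,"ty": 0,"spin": 0,"tz": -0.61,"claw": -1}
  ],
  "grip_force": 80
}}

```text
clock: 3.6
tcp_pos: [0.5763, 0.2574, 0.153]
ee_rot: [0.982, -0.19, 0.001, -0.0]
wrist_force: [-1.2, -2.0, 6.4]
grip_width: 0.213
grasp_force: 77.8
```

Request:
{"op": "move_arm", "data": {
  "motion": [
    {"tx": 0,"ty": 0,"spin": 0,"tz": 0.1,"claw": -1},
    {"tx": 0,"ty": 0,"spin": 0,"tz": 0.25,"claw": -1},
    {"tx": 0,"ty": 0,"spin": 0,"tz": 0.45,"claw": -1},
    {"tx": 0,"ty": 0,"spin": 0,"tz": 0.65,"claw": -1},
    {"tx": 0,"ty": 0,"spin": 0,"tz": 0.76,"claw": -1},
    {"tx": 0,"ty": 0,"spin": 0,"tz": 0.76,"claw": -1},
    {"tx": 0,"ty": 0,"spin": 0,"tz": 0.76,"claw": -1}
  ]
}}

```text
clock: 4.47
tcp_pos: [0.5752, 0.2573, 0.3393]
ee_rot: [0.982, -0.19, -0.002, 0.001]
wrist_force: [-0.0, -0.8, -4.0]
grip_width: 0.215
grasp_force: 78.7
```

Request:
{"op": "move_arm", "data": {
  "motion": [
    {"tx": -0.09,"ty": -0.25,"spin": 0,"tz": 0,"claw": -1},
    {"tx": -0.09,"ty": -0.5,"spin": 0,"tz": 0,"claw": -1},
    {"tx": -0.09,"ty": -0.7,"spin": 0,"tz": 0,"claw": -1},
    {"tx": -0.09,"ty": -0.8,"spin": 0,"tz": 0,"claw": -1},
    {"tx": -0.09,"ty": -0.8,"spin": 0,"tz": 0,"claw": -1},
    {"tx": -0.09,"ty": -0.8,"spin": 0,"tz": 0,"claw": -1}
  ]
}}

```text
clock: 5.22
tcp_pos: [0.553, 0.058, 0.3401]
ee_rot: [0.982, -0.19, -0.001, -0.0]
wrist_force: [0.4, -0.0, -3.0]
grip_width: 0.208
grasp_force: 79.3
```

```bash
python3 - <<'E'
from meas import *
for n in('scene','top'):
    cap(n); W,ok,p=world(n); s=manip.state(); t=s['tcp_pos']
    for z0,z1,r in((.19,.232,.006),(.235,.262,.01)):
        k=ok&(W[...,2]>z0)&(W[...,2]<z1)&(np.hypot(W[...,0]-t[0],W[...,1]-t[1])<.02); Q=W[k]
        if len(Q)>8: print(n,z0,len(Q),Q.min(0).round(4),circ(Q,r))
    print(t,s['ee_rot'],s['wrist_force'])
    v=proj(n,t-[0,0,.1]).round(); print(v)
    u,w=int(v[0]),int(v[1]); 
    if n=='scene':cv2.imwrite('pics/carry.png',cv2.resize(p[max(w-70,0):w+70,max(u-90,0):u+90],None,fx=4,fy=4)[...,::-1])
E
```

```text
scene 0.19 99 [0.5499 0.0527 0.1963] (array([0.55086774, 0.05894117]), np.float64(0.0007679396222030117))
scene 0.235 139 [0.5513 0.0486 0.2369] (array([0.55120685, 0.05883658]), np.float64(0.0006654555539182165))
[0.5530662  0.05832194 0.34037998] [ 9.81793385e-01 -1.89949434e-01 -9.80516200e-04  1.04483274e-05] [-0.53671017 -0.73268817 -2.95983003]
[350. 181.]
top 0.19 14 [0.5457 0.0547 0.1955] (array([0.55241352, 0.05990185]), np.float64(0.00023682967383649388))
top 0.235 17 [0.5425 0.0544 0.241 ] (array([0.55261126, 0.05960731]), np.float64(0.00017381313210683321))
[0.5531279  0.05848424 0.34067073] [ 9.81831498e-01 -1.89753602e-01 -6.92938855e-04  6.25256474e-06] [-0.07206144 -0.22332406 -2.58206081]
[288. 244.]
```

View pics/carry.png

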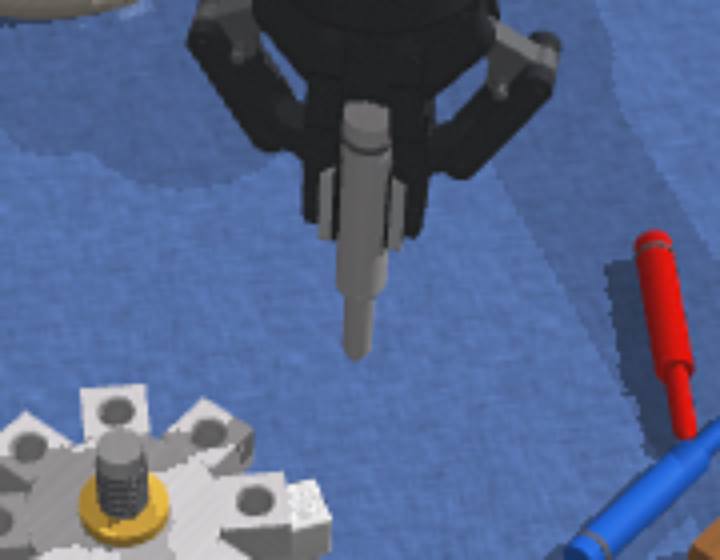

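The steel bar hangs straight in the gripper, with its pin at crop (355,350). However, the red and blue decoys no longer look as they did: blue is now at about (420,236) in the scene image and looks lying. I'll check the whole scene.

```bash
python3 - <<'E'
from h import *
a=np.load('/tmp/scene.npz')['p']; b=np.load('/tmp/top.npz')['p']
A=cv2.resize(a[130:350,340:540],None,fx=2,fy=2); B=cv2.resize(b[170:320,130:330],None,fx=2,fy=2)
c=np.zeros((440,800,3),np.uint8); c[:,:400]=A; c[:300,400:]=B; cv2.imwrite('pics/decoy.png',c[...,::-1])
E
```

```text
(no output)
```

View pics/decoy.png

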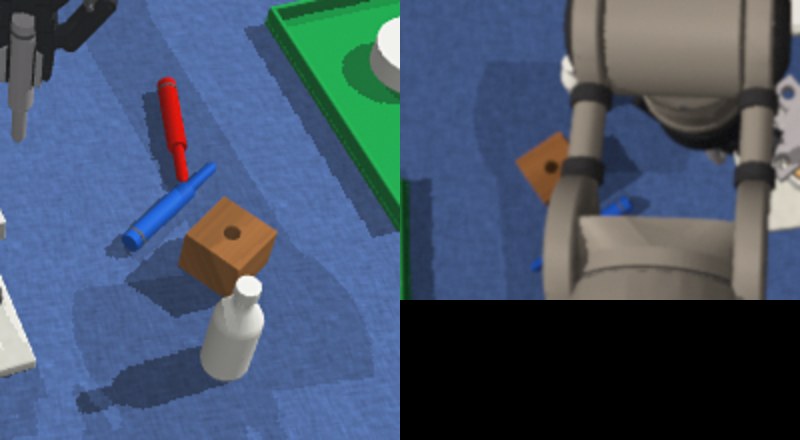

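Both decoys have toppled and lie on the table. The block, bottle and press are untouched, so I'll go on. Next I'll refine the hole positions by image fit.

```bash
cat > fit.py <<'E'
from meas import *
from scipy.optimize import minimize
rr,aa=np.meshgrid(np.linspace(.0005,.0065,5),np.arange(0,6.28,.4)); ra,ab=np.meshgrid(np.linspace(.0085,.0095,2),np.arange(0,6.28,.4))
def score(g,n,c,th,idx):
    s=0
    for i in idx:
        a=th+i*np.pi/4; o=[c[0]+.052*np.cos(a),c[1]+.052*np.sin(a)]
        f=lambda r,b:cv2.remap(g,*[proj(n,np.c_[o[0]+(r*np.cos(b)).ravel(),o[1]+(r*np.sin(b)).ravel(),np.full(r.size,.165)]).astype(np.float32)[:,k] for k in(0,1)],1)
        w=rr.ravel()[:,None]; s+=(f(rr,aa)*w).sum()/w.sum()-f(ra,ab).mean()
    return s/len(idx)
def fit(p,n,c0,th0,idx=range(8),free=True):
    g=cv2.GaussianBlur(p.astype(np.float32).mean(2),(0,0),.7)
    F=(lambda x:score(g,n,x[:2]/100,x[2],idx)) if free else (lambda x:score(g,n,c0,x[0],idx))
    x0=[c0[0]*100,c0[1]*100,th0] if free else [th0]
    S=[[0]*len(x0)]+[list(.2*np.eye(len(x0))[i]*(1 if i<2 and free else .5)) for i in range(len(x0))]
    r=minimize(F,x0,method='Nelder-Mead',options=dict(initial_simplex=np.array(x0)+S,xatol=1e-3,fatol=1e-2))
    return r.x,r.fun
E
python3 - <<'E'
from fit import *
for n in('top','scene'):
    p=cv2.imread('pics/%s0.png'%n)[...,::-1]
    x,f=fit(p,n,[.5876,-.043],np.radians(40)); print(n,x[:2]/100,np.degrees(x[2]),f)
E
```

```text
top [ 0.59172484 -0.04169384] 39.8680615005636 -30.07480593238559
scene [ 0.59049812 -0.04262229] 39.99659107093184 -56.849026698725574
```

Request:
{"op": "move_arm", "data": {
  "motion": [
    {"tx": 0.0244,"ty": -0.15,"spin": 0,"tz": 0,"claw": -1},
    {"tx": 0.0244,"ty": -0.2464,"spin": 0,"tz": 0,"claw": -1},
    {"tx": 0.0244,"ty": -0.2464,"spin": 0,"tz": 0,"claw": -1},
    {"tx": 0.0244,"ty": -0.2464,"spin": 0,"tz": -0.06,"claw": -1},
    {"tx": 0.0244,"ty": -0.2464,"spin": 0,"tz": -0.1,"claw": -1},
    {"tx": 0.0244,"ty": -0.2464,"spin": 0,"tz": -0.13,"claw": -1},
    {"tx": 0.0244,"ty": -0.2464,"spin": 0,"tz": -0.15,"claw": -1},
    {"tx": 0.0244,"ty": -0.2464,"spin": 0,"tz": -0.15,"claw": -1}
  ]
}}

```text
clock: 6.32
tcp_pos: [0.5593, -0.004, 0.3036]
ee_rot: [0.982, -0.19, -0.0, 0.0]
wrist_force: [-0.8, -0.0, -3.3]
grip_width: 0.217
grasp_force: 79.3
```

Request:
{"op": "move_arm", "data": {
  "motion": [
    {"tx": 0,"ty": 0.003,"spin": 0,"tz": -0.03,"claw": -1},
    {"tx": 0,"ty": 0.003,"spin": 0,"tz": -0.06,"claw": -1},
    {"tx": 0,"ty": 0.003,"spin": 0,"tz": -0.09,"claw": -1},
    {"tx": 0,"ty": 0.003,"spin": 0,"tz": -0.115,"claw": -1},
    {"tx": 0,"ty": 0.003,"spin": 0,"tz": -0.13,"claw": -1},
    {"tx": 0,"ty": 0.003,"spin": 0,"tz": -0.13,"claw": -1}
  ]
}}

```text
clock: 7.08
tcp_pos: [0.5593, -0.0034, 0.2711]
ee_rot: [0.982, -0.19, -0.0, 0.0]
wrist_force: [-0.6, -0.6, -3.5]
grip_width: 0.212
grasp_force: 79.4
```

Request:
{"op": "move_arm", "data": {
  "motion": [
    {"tx": 0,"ty": 0,"spin": 0,"tz": -0.008,"claw": -1},
    {"tx": 0,"ty": 0,"spin": 0,"tz": -0.012,"claw": -1},
    {"tx": 0,"ty": 0,"spin": 0,"tz": -0.012,"claw": -1}
  ]
}}

```text
clock: 7.45
tcp_pos: [0.5594, -0.0035, 0.2684]
ee_rot: [0.982, -0.19, -0.0, 0.0]
wrist_force: [-1.6, 0.1, -4.3]
grip_width: 0.216
grasp_force: 79.4
```

Request:
{"op": "move_arm", "data": {
  "motion": [
    {"tx": 0,"ty": 0,"spin": 0,"tz": -0.006,"claw": -1},
    {"tx": 0,"ty": 0,"spin": 0,"tz": -0.008,"claw": -1},
    {"tx": 0,"ty": 0,"spin": 0,"tz": -0.008,"claw": -1}
  ]
}}

```text
clock: 7.82
tcp_pos: [0.5594, -0.0035, 0.268]
ee_rot: [0.982, -0.19, 0.001, 0.0]
wrist_force: [-4.3, -0.2, 7.3]
grip_width: 0.214
grasp_force: 80.4
```

Shoulder contact felt (z force -3.5 to +7.3 N), so the bar is fully down. Next, the arc shares.

```bash
cat > arc.py <<'E'
import sys,numpy as np
a0,step,n,sp=map(float,sys.argv[1:5]); dz=float(sys.argv[5]) if len(sys.argv)>5 else 0
P=lambda a:52*np.array([np.cos(np.radians(a)),np.sin(np.radians(a))])
for i in range(1,int(n)+1):
    d=(P(a0+step*i)-P(a0))/250; print('{"tx": %.3f, "ty": %.3f, "spin": %.3f, "tz": %.3f, "claw": -1},'%(d[0],d[1],np.radians(sp*i)/.5,dz),end=' ')
print()
E
python3 arc.py 130 5 11 2.5 .003; python3 arc.py 185 5 12 2.5
```

```text
{"tx": -0.013, "ty": -0.012, "spin": 0.087, "tz": 0.003, "claw": -1}, {"tx": -0.026, "ty": -0.026, "spin": 0.175, "tz": 0.003, "claw": -1}, {"tx": -0.037, "ty": -0.040, "spin": 0.262, "tz": 0.003, "claw": -1}, {"tx": -0.046, "ty": -0.055, "spin": 0.349, "tz": 0.003, "claw": -1}, {"tx": -0.055, "ty": -0.071, "spin": 0.436, "tz": 0.003, "claw": -1}, {"tx": -0.062, "ty": -0.088, "spin": 0.524, "tz": 0.003, "claw": -1}, {"tx": -0.067, "ty": -0.106, "spin": 0.611, "tz": 0.003, "claw": -1}, {"tx": -0.071, "ty": -0.123, "spin": 0.698, "tz": 0.003, "claw": -1}, {"tx": -0.074, "ty": -0.141, "spin": 0.785, "tz": 0.003, "claw": -1}, {"tx": -0.074, "ty": -0.159, "spin": 0.873, "tz": 0.003, "claw": -1}, {"tx": -0.074, "ty": -0.177, "spin": 0.960, "tz": 0.003, "claw": -1}, 
{"tx": 0.002, "ty": -0.018, "spin": 0.087, "tz": 0.000, "claw": -1}, {"tx": 0.006, "ty": -0.036, "spin": 0.175, "tz": 0.000, "claw": -1}, {"tx": 0.012, "ty": -0.053, "spin": 0.262, "tz": 0.000, "claw": -1}, {"tx": 0.019, "ty": -0.070, "spin": 0.349, "tz": 0.000, "claw": -1}, {"tx": 0.027, "ty": -0.086, "spin": 0.436, "tz": 0.000, "claw": -1}, {"tx": 0.037, "ty": -0.101, "spin": 0.524, "tz": 0.000, "claw": -1}, {"tx": 0.048, "ty": -0.116, "spin": 0.611, "tz": 0.000, "claw": -1}, {"tx": 0.060, "ty": -0.129, "spin": 0.698, "tz": 0.000, "claw": -1}, {"tx": 0.074, "ty": -0.141, "spin": 0.785, "tz": 0.000, "claw": -1}, {"tx": 0.088, "ty": -0.152, "spin": 0.873, "tz": 0.000, "claw": -1}, {"tx": 0.103, "ty": -0.162, "spin": 0.960, "tz": 0.000, "claw": -1}, {"tx": 0.119, "ty": -0.170, "spin": 1.047, "tz": 0.000, "claw": -1},
```

First part: 20° to check forces.

Request:
{"op": "move_arm", "data": {
  "motion": [
    {"tx": -0.013,"ty": -0.012,"spin": 0.087,"tz": 0.003,"claw": -1},
    {"tx": -0.026,"ty": -0.026,"spin": 0.175,"tz": 0.003,"claw": -1},
    {"tx": -0.037,"ty": -0.04,"spin": 0.262,"tz": 0.003,"claw": -1},
    {"tx": -0.046,"ty": -0.055,"spin": 0.349,"tz": 0.003,"claw": -1}
  ]
}}

```text
clock: 8.32
tcp_pos: [0.5491, -0.0155, 0.2681]
ee_rot: [0.995, -0.103, 0.002, -0.002]
wrist_force: [3.5, 6.9, -0.9]
grip_width: 0.209
grasp_force: 79.5
```

```bash
cat > fr.py <<'E'
from rig import manip; import numpy as np
s=manip.state(); t=s['tcp_pos']; d=t[:2]-[.5925,-.0431]; r=np.hypot(*d); u=d/r; f=s['wrist_force']
print('t %.2f r %.2f ang %.1f phi %.1f Frad %.1f Ftan %.1f Fz %.1f z %.4f'%(s['clock'],r*1e3,np.degrees(np.arctan2(d[1],d[0]))%360,2*np.degrees(np.arctan2(s['ee_rot'][1],s['ee_rot'][0]))-90,f[:2]@u,f[0]*-u[1]+f[1]*u[0],f[2],t[2]), s['ft_torque'].round(2))
E
python3 fr.py; python3 arc.py 150 5 12 2 
```

```text
t 8.32 r 51.38 ang 147.6 phi -101.9 Frad 0.7 Ftan -7.7 Fz -0.9 z 0.2681 [ 1.55 -0.61 -0.  ]
{"tx": -0.008, "ty": -0.016, "spin": 0.070, "tz": 0.000, "claw": -1}, {"tx": -0.015, "ty": -0.033, "spin": 0.140, "tz": 0.000, "claw": -1}, {"tx": -0.021, "ty": -0.050, "spin": 0.209, "tz": 0.000, "claw": -1}, {"tx": -0.025, "ty": -0.068, "spin": 0.279, "tz": 0.000, "claw": -1}, {"tx": -0.027, "ty": -0.086, "spin": 0.349, "tz": 0.000, "claw": -1}, {"tx": -0.028, "ty": -0.104, "spin": 0.419, "tz": 0.000, "claw": -1}, {"tx": -0.027, "ty": -0.122, "spin": 0.489, "tz": 0.000, "claw": -1}, {"tx": -0.025, "ty": -0.140, "spin": 0.559, "tz": 0.000, "claw": -1}, {"tx": -0.021, "ty": -0.158, "spin": 0.628, "tz": 0.000, "claw": -1}, {"tx": -0.015, "ty": -0.175, "spin": 0.698, "tz": 0.000, "claw": -1}, {"tx": -0.008, "ty": -0.192, "spin": 0.768, "tz": 0.000, "claw": -1}, {"tx": 0.000, "ty": -0.208, "spin": 0.838, "tz": 0.000, "claw": -1},
```

Request:
{"op": "move_arm", "data": {
  "motion": [
    {"tx": -0.008,"ty": -0.016,"spin": 0.07,"tz": 0,"claw": -1},
    {"tx": -0.015,"ty": -0.033,"spin": 0.14,"tz": 0,"claw": -1},
    {"tx": -0.021,"ty": -0.05,"spin": 0.209,"tz": 0,"claw": -1},
    {"tx": -0.025,"ty": -0.068,"spin": 0.279,"tz": 0,"claw": -1},
    {"tx": -0.027,"ty": -0.086,"spin": 0.349,"tz": 0,"claw": -1},
    {"tx": -0.028,"ty": -0.104,"spin": 0.419,"tz": 0,"claw": -1},
    {"tx": -0.027,"ty": -0.122,"spin": 0.489,"tz": 0,"claw": -1},
    {"tx": -0.025,"ty": -0.14,"spin": 0.559,"tz": 0,"claw": -1},
    {"tx": -0.021,"ty": -0.158,"spin": 0.628,"tz": 0,"claw": -1},
    {"tx": -0.015,"ty": -0.175,"spin": 0.698,"tz": 0,"claw": -1},
    {"tx": -0.008,"ty": -0.192,"spin": 0.768,"tz": 0,"claw": -1},
    {"tx": 0,"ty": -0.208,"spin": 0.838,"tz": 0,"claw": -1}
  ]
}}

```text
clock: 9.82
tcp_pos: [0.5472, -0.0676, 0.268]
ee_rot: [0.994, 0.106, -0.0, -0.002]
wrist_force: [-5.7, 6.2, 6.1]
grip_width: 0.211
grasp_force: 79.8
```

```bash
python3 fr.py; python3 arc.py 210 5 8 2 
```

```text
t 9.82 r 51.48 ang 208.5 phi -77.9 Frad 2.1 Ftan -8.1 Fz 6.1 z 0.2680 [1.3  1.11 0.06]
{"tx": 0.010, "ty": -0.015, "spin": 0.070, "tz": 0.000, "claw": -1}, {"tx": 0.021, "ty": -0.030, "spin": 0.140, "tz": 0.000, "claw": -1}, {"tx": 0.033, "ty": -0.043, "spin": 0.209, "tz": 0.000, "claw": -1}, {"tx": 0.046, "ty": -0.055, "spin": 0.279, "tz": 0.000, "claw": -1}, {"tx": 0.061, "ty": -0.066, "spin": 0.349, "tz": 0.000, "claw": -1}, {"tx": 0.076, "ty": -0.076, "spin": 0.419, "tz": 0.000, "claw": -1}, {"tx": 0.092, "ty": -0.085, "spin": 0.489, "tz": 0.000, "claw": -1}, {"tx": 0.109, "ty": -0.091, "spin": 0.559, "tz": 0.000, "claw": -1},
```

Request:
{"op": "move_arm", "data": {
  "motion": [
    {"tx": 0.01,"ty": -0.015,"spin": 0.07,"tz": 0.002,"claw": -1},
    {"tx": 0.021,"ty": -0.03,"spin": 0.14,"tz": 0.002,"claw": -1},
    {"tx": 0.033,"ty": -0.043,"spin": 0.209,"tz": 0.002,"claw": -1},
    {"tx": 0.046,"ty": -0.055,"spin": 0.279,"tz": 0.002,"claw": -1},
    {"tx": 0.061,"ty": -0.066,"spin": 0.349,"tz": 0.002,"claw": -1},
    {"tx": 0.076,"ty": -0.076,"spin": 0.419,"tz": 0.002,"claw": -1},
    {"tx": 0.092,"ty": -0.085,"spin": 0.489,"tz": 0.002,"claw": -1},
    {"tx": 0.109,"ty": -0.091,"spin": 0.559,"tz": 0.002,"claw": -1}
  ]
}}

```text
clock: 10.82
tcp_pos: [0.5741, -0.091, 0.2681]
ee_rot: [0.97, 0.243, -0.001, -0.001]
wrist_force: [-6.7, 2.9, 3.5]
grip_width: 0.211
grasp_force: 79.8
```

```bash
python3 fr.py; python3 - <<'E'
from fit import *
n='scene'; p,_=cap(n); cv2.imwrite('pics/s2.png',p[...,::-1])
c=[.5905,-.0426]
for idx in([0,1,2,3,5,6,7],[0,1,2,6,7],[0,1,2,3]):
    x,f=fit(p,n,c,np.radians(24.),idx,False); print(idx,np.degrees(x),f)
p,_=cap('top'); x,f=fit(p,'top',[.5917,-.0417],np.radians(24.),[0,1,2,7],False); print(np.degrees(x),f)
E
```

```text
t 10.82 r 51.32 ang 249.0 phi -61.8 Frad -0.3 Ftan -7.2 Fz 3.5 z 0.2681 [0.66 1.45 0.07]
[0, 1, 2, 3, 5, 6, 7] [23.04880054] -58.69231459169972
[0, 1, 2, 6, 7] [22.97046646] -63.35661812101091
[0, 1, 2, 3] [22.90332297] -69.45802486624038
[23.64190138] -12.610817388125838
```

Request:
{"op": "move_arm", "data": {
  "motion": [
    {"tx": -0.007,"ty": 0.003,"spin": 0,"tz": 0.01,"claw": -1},
    {"tx": -0.007,"ty": 0.003,"spin": 0,"tz": 0.06,"claw": -1},
    {"tx": -0.007,"ty": 0.003,"spin": 0,"tz": 0.13,"claw": -1},
    {"tx": -0.007,"ty": 0.003,"spin": 0,"tz": 0.21,"claw": -1},
    {"tx": -0.007,"ty": 0.003,"spin": 0,"tz": 0.23,"claw": -1},
    {"tx": -0.122,"ty": 0.15,"spin": -0.5,"tz": 0.23,"claw": -1},
    {"tx": -0.122,"ty": 0.274,"spin": -0.9,"tz": 0.23,"claw": -1},
    {"tx": -0.122,"ty": 0.274,"spin": -0.97,"tz": 0.23,"claw": -1},
    {"tx": -0.122,"ty": 0.274,"spin": -0.97,"tz": 0.23,"claw": -1}
  ]
}}

```text
clock: 12.05
tcp_pos: [0.5446, -0.0231, 0.3251]
ee_rot: [1.0, 0.003, -0.0, 0.0]
wrist_force: [0.2, -0.0, -3.8]
grip_width: 0.215
grasp_force: 79.5
```

```bash
python3 fr.py; python3 - <<'E'
from fit import *
n='scene'; p,_=cap(n)
c=[.5905,-.0426]
x,f=fit(p,n,c,np.radians(23.),[0,1,2,5,6,7],False); print(np.degrees(x),f)
t=manip.state()['tcp_pos']; W,ok,p=world(n)
for z0,z1,r in((.18,.21,.006),(.222,.245,.01)):
    k=ok&(W[...,2]>z0)&(W[...,2]<z1)&(np.hypot(W[...,0]-t[0],W[...,1]-t[1])<.02); Q=W[k]; print(len(Q),Q[:,2].min(),circ(Q,r)[0]-t[:2],circ(Q,r)[1])
# lid / pad heights
C=p.astype(int); k=ok&(W[...,2]>.05)&(W[...,2]<.12)&(np.hypot(W[...,0]-c[0],W[...,1]-c[1])<.034)
wood=k&(C[...,0]>C[...,2]+40); print('lid',np.percentile(W[wood][:,2],[25,50,75,90]).round(4),wood.sum()); g=k&(C.max(2)-C.min(2)<15); print('pad',np.percentile(W[g][:,2],[2,10,50,90,98]).round(4),g.sum())
E
```

```text
t 12.05 r 51.89 ang 157.4 phi -89.6 Frad -0.2 Ftan -0.0 Fz -3.8 z 0.3251 [0.03 0.02 0.02]
[23.54274322] -72.3355185077304
82 0.18205283426989372 [-0.00174764  0.0005537 ] 0.0007183579288923194
125 0.22277256106619392 [-0.0018721   0.00084415] 0.0007481855408417575
lid [0.0646 0.0659 0.0667 0.0676] 151
pad [0.0737 0.0761 0.0835 0.0864 0.0932] 281
```

Request:
{"op": "move_arm", "data": {
  "motion": [
    {"tx": -0.001,"ty": -0.002,"spin": 0,"tz": -0.04,"claw": -1},
    {"tx": -0.001,"ty": -0.002,"spin": 0,"tz": -0.08,"claw": -1},
    {"tx": -0.001,"ty": -0.002,"spin": 0,"tz": -0.12,"claw": -1},
    {"tx": -0.001,"ty": -0.002,"spin": 0,"tz": -0.16,"claw": -1},
    {"tx": -0.001,"ty": -0.002,"spin": 0,"tz": -0.2,"claw": -1},
    {"tx": -0.001,"ty": -0.002,"spin": 0,"tz": -0.22,"claw": -1},
    {"tx": -0.001,"ty": -0.002,"spin": 0,"tz": -0.228,"claw": -1},
    {"tx": -0.001,"ty": -0.002,"spin": 0,"tz": -0.228,"claw": -1}
  ]
}}

```text
clock: 13.1
tcp_pos: [0.5444, -0.024, 0.2684]
ee_rot: [1.0, 0.002, 0.0, 0.0]
wrist_force: [-0.3, 0.3, -3.0]
grip_width: 0.214
grasp_force: 79.8
```

```bash
python3 fr.py; python3 arc.py 158 4 6 2
```

```text
t 13.10 r 51.73 ang 158.3 phi -89.7 Frad 0.4 Ftan -0.2 Fz -3.0 z 0.2684 [-0.02  0.12  0.04]
{"tx": -0.005, "ty": -0.014, "spin": 0.070, "tz": 0.000, "claw": -1}, {"tx": -0.009, "ty": -0.028, "spin": 0.140, "tz": 0.000, "claw": -1}, {"tx": -0.012, "ty": -0.042, "spin": 0.209, "tz": 0.000, "claw": -1}, {"tx": -0.014, "ty": -0.056, "spin": 0.279, "tz": 0.000, "claw": -1}, {"tx": -0.015, "ty": -0.071, "spin": 0.349, "tz": 0.000, "claw": -1}, {"tx": -0.015, "ty": -0.085, "spin": 0.419, "tz": 0.000, "claw": -1},
```

Request:
{"op": "move_arm", "data": {
  "motion": [
    {"tx": -0.005,"ty": -0.014,"spin": 0.07,"tz": -0.003,"claw": -1},
    {"tx": -0.009,"ty": -0.028,"spin": 0.14,"tz": -0.003,"claw": -1},
    {"tx": -0.012,"ty": -0.042,"spin": 0.209,"tz": -0.003,"claw": -1},
    {"tx": -0.014,"ty": -0.056,"spin": 0.279,"tz": -0.003,"claw": -1},
    {"tx": -0.015,"ty": -0.071,"spin": 0.349,"tz": -0.003,"claw": -1}
  ]
}}

```text
clock: 13.72
tcp_pos: [0.5408, -0.04, 0.2681]
ee_rot: [0.996, 0.09, 0.001, -0.002]
wrist_force: [-0.8, 8.4, -0.2]
grip_width: 0.211
grasp_force: 79.8
```

```bash
cat > fs.py <<'E'
from rig import manip; import numpy as np
F=[]
for i in range(5):
    s=manip.state(); t=s['tcp_pos']; d=t[:2]-[.5925,-.0431]; r=np.hypot(*d); u=d/r; f=s['wrist_force']; m=s['ft_torque']
    F.append((f[:2]@u,f[0]*-u[1]+f[1]*u[0],f[2],m[:2]@u,np.degrees(np.arctan2(d[1],d[0]))%360,r*1e3,t[2]*1e3))
    if i<4: manip.read_camera('top')
print('Frad Ftan Fz Mrad ang r z'); print(np.array(F).round(2)); print('mean',np.mean(F,0).round(2))
E
python3 fs.py; python3 arc.py 178 4 3 2; python3 arc.py 190 4 3 2; python3 arc.py 202 4 3 2;python3 arc.py 214 4 3 2;python3 arc.py 226 4 3 2;python3 arc.py 238 4 3 2
```

```text
Frad Ftan Fz Mrad ang r z
[[ 1.3300e+00 -8.3000e+00 -1.8000e-01 -1.5800e+00  1.7655e+02  5.1830e+01
   2.6810e+02]
 [ 8.7000e-01 -6.2400e+00  3.5000e-01 -1.3600e+00  1.7709e+02  5.1840e+01
   2.6807e+02]
 [ 1.1600e+00 -5.2500e+00  8.0000e-02 -1.2600e+00  1.7705e+02  5.1830e+01
   2.6810e+02]
 [ 8.3000e-01 -5.6900e+00  8.0000e-02 -1.1700e+00  1.7704e+02  5.1830e+01
   2.6809e+02]
 [ 1.6600e+00 -5.0100e+00 -5.0000e-02 -1.1200e+00  1.7702e+02  5.1820e+01
   2.6810e+02]]
mean [ 1.1700e+00 -6.1000e+00  6.0000e-02 -1.3000e+00  1.7695e+02  5.1830e+01
  2.6809e+02]
{"tx": 0.000, "ty": -0.015, "spin": 0.070, "tz": 0.000, "claw": -1}, {"tx": 0.001, "ty": -0.029, "spin": 0.140, "tz": 0.000, "claw": -1}, {"tx": 0.003, "ty": -0.043, "spin": 0.209, "tz": 0.000, "claw": -1}, 
{"tx": 0.003, "ty": -0.014, "spin": 0.070, "tz": 0.000, "claw": -1}, {"tx": 0.007, "ty": -0.028, "spin": 0.140, "tz": 0.000, "claw": -1}, {"tx": 0.012, "ty": -0.042, "spin": 0.209, "tz": 0.000, "claw": -1}, 
{"tx": 0.006, "ty": -0.013, "spin": 0.070, "tz": 0.000, "claw": -1}, {"tx": 0.013, "ty": -0.026, "spin": 0.140, "tz": 0.000, "claw": -1}, {"tx": 0.020, "ty": -0.038, "spin": 0.209, "tz": 0.000, "claw": -1}, 
{"tx": 0.009, "ty": -0.012, "spin": 0.070, "tz": 0.000, "claw": -1}, {"tx": 0.018, "ty": -0.023, "spin": 0.140, "tz": 0.000, "claw": -1}, {"tx": 0.028, "ty": -0.033, "spin": 0.209, "tz": 0.000, "claw": -1}, 
{"tx": 0.011, "ty": -0.010, "spin": 0.070, "tz": 0.000, "claw": -1}, {"tx": 0.022, "ty": -0.019, "spin": 0.140, "tz": 0.000, "claw": -1}, {"tx": 0.034, "ty": -0.027, "spin": 0.209, "tz": 0.000, "claw": -1}, 
{"tx": 0.013, "ty": -0.007, "spin": 0.070, "tz": 0.000, "claw": -1}, {"tx": 0.026, "ty": -0.014, "spin": 0.140, "tz": 0.000, "claw": -1}, {"tx": 0.039, "ty": -0.019, "spin": 0.209, "tz": 0.000, "claw": -1},
```

Request:
{"op": "move_arm", "data": {
  "motion": [
    {"tx": 0,"ty": -0.015,"spin": 0.07,"tz": 0,"claw": -1},
    {"tx": 0.001,"ty": -0.029,"spin": 0.14,"tz": 0,"claw": -1},
    {"tx": 0.003,"ty": -0.043,"spin": 0.209,"tz": 0,"claw": -1}
  ]
}}

```text
clock: 14.3
tcp_pos: [0.5412, -0.0508, 0.2681]
ee_rot: [0.99, 0.142, 0.0, -0.002]
wrist_force: [-1.2, 7.0, 1.3]
grip_width: 0.218
grasp_force: 79.9
```

```bash
python3 fs.py
```

```text
Frad Ftan Fz Mrad ang r z
[[ 2.1000e-01 -7.0600e+00  1.2800e+00 -1.6200e+00  1.8850e+02  5.1880e+01
   2.6807e+02]
 [ 1.7200e+00 -5.2400e+00  3.9000e-01 -1.3800e+00  1.8902e+02  5.1900e+01
   2.6805e+02]
 [ 1.0000e-02 -6.0800e+00  3.8000e-01 -1.2400e+00  1.8898e+02  5.1850e+01
   2.6808e+02]
 [ 1.0900e+00 -4.8600e+00  1.5600e+00 -1.2100e+00  1.8897e+02  5.1880e+01
   2.6810e+02]
 [ 9.9000e-01 -5.5200e+00  1.2300e+00 -1.1900e+00  1.8895e+02  5.1880e+01
   2.6808e+02]]
mean [  0.8   -5.75   0.97  -1.33 188.88  51.88 268.08]
```

Request:
{"op": "move_arm", "data": {
  "motion": [
    {"tx": 0.003,"ty": -0.014,"spin": 0.07,"tz": 0,"claw": -1},
    {"tx": 0.007,"ty": -0.028,"spin": 0.14,"tz": 0,"claw": -1},
    {"tx": 0.012,"ty": -0.042,"spin": 0.209,"tz": 0,"claw": -1}
  ]
}}

```text
clock: 14.88
tcp_pos: [0.5439, -0.0613, 0.2681]
ee_rot: [0.981, 0.194, -0.0, -0.002]
wrist_force: [-2.8, 6.8, 2.6]
grip_width: 0.214
grasp_force: 79.9
```

```bash
python3 fs.py
```

```text
Frad Ftan Fz Mrad ang r z
[[  0.27  -7.38   2.61  -1.56 200.58  51.87 268.08]
 [  1.04  -5.57   1.7   -1.4  201.11  51.89 268.07]
 [  1.37  -6.94   1.7   -1.21 201.09  51.91 268.06]
 [  1.08  -6.28   1.05  -1.17 201.07  51.88 268.08]
 [ -0.31  -5.53   1.04  -1.16 201.03  51.89 268.07]]
mean [  0.69  -6.34   1.62  -1.3  200.98  51.89 268.07]
```

Request:
{"op": "move_arm", "data": {
  "motion": [
    {"tx": 0.006,"ty": -0.013,"spin": 0.07,"tz": 0,"claw": -1},
    {"tx": 0.013,"ty": -0.026,"spin": 0.14,"tz": 0,"claw": -1},
    {"tx": 0.02,"ty": -0.038,"spin": 0.209,"tz": 0,"claw": -1}
  ]
}}

```text
clock: 15.45
tcp_pos: [0.5487, -0.0708, 0.268]
ee_rot: [0.97, 0.245, -0.0, -0.002]
wrist_force: [-4.4, 7.5, 2.2]
grip_width: 0.211
grasp_force: 80.2
```

```bash
python3 fs.py
```

```text
Frad Ftan Fz Mrad ang r z
[[-3.1000e-01 -8.6600e+00  2.2100e+00 -1.7500e+00  2.1231e+02  5.1820e+01
   2.6804e+02]
 [ 1.7000e-01 -7.7000e+00  2.4700e+00 -1.5700e+00  2.1281e+02  5.1840e+01
   2.6806e+02]
 [-2.6000e-01 -6.0900e+00  2.3100e+00 -1.3600e+00  2.1276e+02  5.1860e+01
   2.6805e+02]
 [ 2.6000e-01 -6.1200e+00  2.5700e+00 -1.3500e+00  2.1273e+02  5.1820e+01
   2.6808e+02]
 [-8.6000e-01 -5.7600e+00  1.0800e+00 -1.3400e+00  2.1273e+02  5.1840e+01
   2.6806e+02]]
mean [-2.0000e-01 -6.8600e+00  2.1300e+00 -1.4800e+00  2.1267e+02  5.1840e+01
  2.6806e+02]
```

Baseline moment is about 1.58 N·m, and it rises at 212°, so the pad has touched at about 202°. I'll keep measuring.

Request:
{"op": "move_arm", "data": {
  "motion": [
    {"tx": 0.009,"ty": -0.012,"spin": 0.07,"tz": 0,"claw": -1},
    {"tx": 0.018,"ty": -0.023,"spin": 0.14,"tz": 0,"claw": -1},
    {"tx": 0.028,"ty": -0.033,"spin": 0.209,"tz": 0,"claw": -1}
  ]
}}

```text
clock: 16.02
tcp_pos: [0.5553, -0.079, 0.2681]
ee_rot: [0.955, 0.295, -0.001, -0.002]
wrist_force: [-6.0, 7.4, 3.7]
grip_width: 0.21
grasp_force: 80.3
```

```bash
python3 fs.py
```

```text
Frad Ftan Fz Mrad ang r z
[[-8.2000e-01 -9.5500e+00  3.7300e+00 -1.9700e+00  2.2396e+02  5.1680e+01
   2.6805e+02]
 [ 1.5000e-01 -7.8500e+00  4.0400e+00 -1.7300e+00  2.2444e+02  5.1690e+01
   2.6803e+02]
 [-1.0000e+00 -7.2500e+00  3.2000e+00 -1.6400e+00  2.2443e+02  5.1700e+01
   2.6805e+02]
 [-1.0100e+00 -7.6000e+00  2.9400e+00 -1.5600e+00  2.2440e+02  5.1710e+01
   2.6807e+02]
 [ 2.9000e-01 -7.6800e+00  2.3000e+00 -1.5200e+00  2.2437e+02  5.1690e+01
   2.6804e+02]]
mean [ -0.48  -7.99   3.24  -1.68 224.32  51.69 268.05]
```

Request:
{"op": "move_arm", "data": {
  "motion": [
    {"tx": 0.011,"ty": -0.01,"spin": 0.07,"tz": 0,"claw": -1},
    {"tx": 0.022,"ty": -0.019,"spin": 0.14,"tz": 0,"claw": -1},
    {"tx": 0.034,"ty": -0.027,"spin": 0.209,"tz": 0,"claw": -1}
  ]
}}

```text
clock: 16.6
tcp_pos: [0.5634, -0.0857, 0.268]
ee_rot: [0.939, 0.345, -0.001, -0.002]
wrist_force: [-8.1, 7.5, 6.1]
grip_width: 0.211
grasp_force: 80.5
```

```bash
python3 fs.py;  python3 - <<'E'
from fit import *
n='scene'; p,_=cap(n); cv2.imwrite('pics/s3.png',p[...,::-1])
x,f=fit(p,n,[.5905,-.0426],np.radians(10),[0,1,2,7,8-2],False); print(np.degrees(x),f)
W,ok,p=world(n); c=[.5905,-.0426]
C=p.astype(int); k=ok&(W[...,2]>.05)&(W[...,2]<.12)&(np.hypot(W[...,0]-c[0],W[...,1]-c[1])<.036)
wood=k&(C[...,0]>C[...,2]+40); print('lid',np.percentile(W[wood][:,2],[25,50,75,90]).round(4),wood.sum()); g=k&(C.max(2)-C.min(2)<15); print('pad',np.percentile(W[g][:,2],[2,10,50,90,98]).round(4),g.sum())
E
```

```text
Frad Ftan Fz Mrad ang r z
[[-1.6400e+00 -1.0870e+01  6.0700e+00 -2.2200e+00  2.3566e+02  5.1580e+01
   2.6803e+02]
 [-1.3500e+00 -9.7300e+00  4.8200e+00 -1.9500e+00  2.3617e+02  5.1580e+01
   2.6805e+02]
 [-1.6300e+00 -8.9700e+00  4.3000e+00 -1.8300e+00  2.3610e+02  5.1590e+01
   2.6804e+02]
 [-1.2000e-01 -9.3100e+00  4.4000e+00 -1.8200e+00  2.3608e+02  5.1610e+01
   2.6804e+02]
 [-1.6600e+00 -7.7300e+00  4.0500e+00 -1.7700e+00  2.3608e+02  5.1630e+01
   2.6807e+02]]
mean [ -1.28  -9.32   4.73  -1.92 236.02  51.6  268.05]
[10.22381164] -64.81360813413349
lid [0.0602 0.0641 0.0661 0.0672] 233
pad [0.0674 0.0707 0.0776 0.0808 0.0918] 343
```

Touch fits at about 203°, so 26 N falls at about 249°. Now the final stretch.

Request:
{"op": "move_arm", "data": {
  "motion": [
    {"tx": 0.013,"ty": -0.007,"spin": 0.07,"tz": 0.001,"claw": -1},
    {"tx": 0.026,"ty": -0.014,"spin": 0.14,"tz": 0.001,"claw": -1},
    {"tx": 0.042,"ty": -0.02,"spin": 0.209,"tz": 0.001,"claw": -1}
  ]
}}

```text
clock: 17.23
tcp_pos: [0.5734, -0.0908, 0.2681]
ee_rot: [0.919, 0.393, -0.002, -0.003]
wrist_force: [-10.3, 6.0, 5.9]
grip_width: 0.215
grasp_force: 80.5
```

```bash
python3 fs.py;  python3 - <<'E'
from fit import *
n='scene'; p,_=cap(n)
x,f=fit(p,n,[.5905,-.0426],np.radians(22),[0,1,2,7,6],False); print(np.degrees(x),f)
E
```

```text
Frad Ftan Fz Mrad ang r z
[[ -1.71 -11.75   5.88  -2.43 248.13  51.41 268.05]
 [ -1.83 -10.64   4.67  -2.15 248.71  51.45 268.05]
 [ -1.57  -9.69   3.9   -1.94 248.67  51.46 268.07]
 [ -2.03  -9.64   4.14  -1.89 248.64  51.46 268.06]
 [ -2.12  -9.89   2.89  -1.93 248.62  51.47 268.04]]
mean [ -1.85 -10.32   4.3   -2.07 248.55  51.45 268.06]
[22.67143492] -64.78987276349748
```

The push is about 4.3 N above free turning, which is the target. Now I'll unload, open, check and lift off.

Request:
{"op": "move_arm", "data": {
  "motion": [
    {"tx": -0.004,"ty": 0.002,"spin": 0,"tz": 0,"claw": -1},
    {"tx": -0.008,"ty": 0.003,"spin": 0,"tz": 0,"claw": -1},
    {"tx": -0.008,"ty": 0.003,"spin": 0,"tz": 0,"claw": -1},
    {"tx": -0.008,"ty": 0.003,"spin": 0,"tz": 0,"claw": -0.4},
    {"tx": -0.008,"ty": 0.003,"spin": 0,"tz": 0,"claw": 0},
    {"tx": -0.008,"ty": 0.003,"spin": 0,"tz": 0,"claw": 0.3},
    {"tx": -0.008,"ty": 0.003,"spin": 0,"tz": 0,"claw": 0.3},
    {"tx": -0.008,"ty": 0.003,"spin": 0,"tz": 0,"claw": 0.3},
    {"tx": -0.008,"ty": 0.003,"spin": 0,"tz": 0,"claw": 0.3}
  ]
}}

```text
clock: 18.6
tcp_pos: [0.5734, -0.0917, 0.2677]
ee_rot: [0.92, 0.392, 0.0, 0.0]
wrist_force: [1.2, 0.3, 0.4]
grip_width: 0.652
grasp_force: 0.0
```

Request:
{"op": "move_arm", "data": {
  "motion": [
    {"tx": 0,"ty": 0,"spin": 0,"tz": 0.06,"claw": 0.3},
    {"tx": 0,"ty": 0,"spin": 0,"tz": 0.16,"claw": 0.3},
    {"tx": 0,"ty": 0,"spin": 0,"tz": 0.3,"claw": 0.3},
    {"tx": 0,"ty": 0,"spin": 0,"tz": 0.48,"claw": 0.3},
    {"tx": 0,"ty": 0,"spin": 0,"tz": 0.6,"claw": 0.3},
    {"tx": -0.3,"ty": 0,"spin": 0,"tz": 0.6,"claw": 0.3},
    {"tx": -0.5,"ty": 0,"spin": 0,"tz": 0.6,"claw": 0.3},
    {"tx": -0.5,"ty": 0,"spin": 0,"tz": 0.6,"claw": 0.3}
  ]
}}

```text
clock: 19.6
tcp_pos: [0.4446, -0.091, 0.4191]
ee_rot: [0.92, 0.392, -0.0, 0.0]
wrist_force: [0.6, -0.2, 1.1]
grip_width: 0.648
grasp_force: 0.0
```

```bash
python3 fr.py; python3 - <<'E'
from fit import *
n='scene'; p,_=cap(n); cv2.imwrite('pics/fin.png',p[...,::-1])
x,f=fit(p,n,[.5905,-.0426],np.radians(22),[0,1,2,7,6],False); print(np.degrees(x),f)
W,ok,_=world(n); k=ok&(W[...,2]>.18)&(W[...,2]<.3)&(np.hypot(W[...,0]-.571,W[...,1]+.091)<.025); Q=W[k]; print(Q.min(0),Q.max(0),circ(Q[Q[:,2]<.2],.01)[0],circ(Q[(Q[:,2]>.23)&(Q[:,2]<.25)],.01)[0])
cv2.imwrite('pics/fin_c.png',cv2.resize(p[140:360,130:400],None,fx=2.7,fy=2.7)[...,::-1])
E
```

```text
t 19.60 r 155.41 ang 197.9 phi -43.9 Frad -0.5 Ftan 0.4 Fz 1.1 z 0.4191 [ 0.04 -0.09 -0.02]
[22.67143492] -61.38893909726825
[ 0.56200354 -0.10188945  0.18016632] [ 0.58420514 -0.0819227   0.25823701] [ 0.57140832 -0.0915831 ] [ 0.5717927 -0.0917039]
```

View pics/fin_c.png

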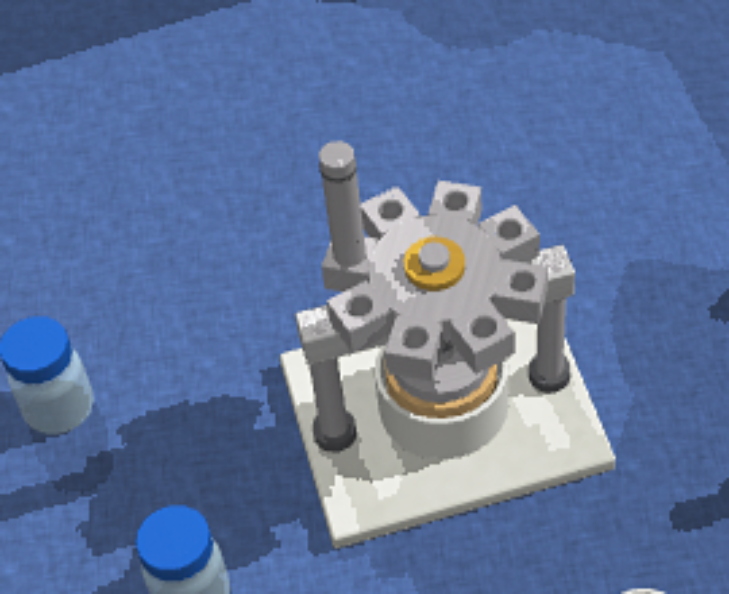

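The bar stands upright and fully down in its collar hole at crop (340,205), and the pad sits on the lid at about (440,385). The collar held its angle and the jars are untouched.

```bash
python3 -c "
from rig import manip; print(manip.sign_off())"
```

```text
the job is handed in; nothing more can be done
None
```

I handed the job in at about 20 s: the pad bears on the lid with an estimated 26 N (push about 4.3 N above free turning), the steel bar stands fully down in a collar hole, and the jars and bottle are untouched; the red and blue decoy bars toppled onto the table around the bar pick-up, probably knocked by the arm.

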